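Lay a board carrier on a pile of unknown height and push it square

TASK

Add the loose board carrier to the pile in the magazine: nobody knows how high the pile is, so lower the carrier flat, lengthways like the pile, until you feel it touch the pile's top, and only then let go - never drop it - with the carrier clear of the end stop and of the side posts by about a finger's breadth. Then push it home gently until it lies square on the pile and flush against both the end stop and the two side posts. Leave the spool, the carton and the bottle where they are.

Things in the scene. Friction and masses are not known exactly. Their poses are not given: they have to be found in the camera images.
- carrier: The loose board carrier: flat plain grey plastic slab 130 mm long (its x), 64 wide (its y), 16 thick, 0.15 to 0.3 kg, flat on the bench; dark nests and screws on its flat top; a half turn about z makes no difference. Origin: centre of its underside. Spool and carton stand about 15 mm from its long sides, both near one end; the fingers fit beside it about 25 mm from its middle towards the other end.
- carrier_mid (a point): The centre of the loose carrier (8 mm above its underside). Axes as the carrier's: x along its length, y across its width, z up.
- magazine: Fixed aluminium magazine, origin on the bench under the middle of its pile of the same grey carriers, which lie lengthways along its x and fill x -65..65, y -32..32 mm. Its -x end (nearest the robot) and -y side (right) are open apart from a plinth 14 mm high, out to x -81 and y -48 mm. An added carrier is home with its centre at x +1, y +1 mm.
- pile_foot (a point): Point on the bench under the middle of the pile (same place and axes as the magazine). The pile's top lies somewhere 52 to 84 mm above it, different each time and not reported. The pile cannot shift sideways; it stands on a sprung table: it holds still under about 4 N, then sinks about 1 mm for each further 0.6 N, 15 mm at most, and comes back up.
- end_stop (a point): Middle of the top edge of the inner face of the end stop, an upright plate 80 mm wide, 10 thick and 108 high at the magazine's +x end (the end away from the robot). The inner face lies at the magazine's x = +66 mm, square to x; 1 mm beyond the pile.
- side_posts (a point): Point half-way between the tops of the two side posts, on the line where they touch a carrier: upright steel posts 10 mm thick and 108 high on the magazine's +y side (left), at x -50 and +50 mm; their inner sides lie at y = +33 mm, 1 mm beyond the pile. A finger fits between the posts.
- solder_spool: Bystander: wire spool lying flat, 60 x 65 mm and 34 mm high, origin under its centre; beside one long side of the carrier.
- pin_carton: Bystander: small cardboard carton 45 (x) x 62 (y) x 38 mm high, origin under its centre; beside the other long side of the carrier.
- flux_bottle: Bystander: small bottle with a nozzle, 32 mm in diameter, 80 mm high, origin under its centre; behind the end stop.
Mind the look-alikes: they are no part of the job. Leave any orange look-alike of the carrier alone.

How it is judged:
By the outcome, as a careful person would: the job done as asked, in the order asked, and still so for the second after the job is handed in, with the robot touching nothing.
It also fails if it takes over 58 s, if anything falls off the work surface, if the arm or the gripper's body presses on something with over 40 N, if the wrist force passes 120 N, or if a joint passes its speed limit or range.

ROBOT

A 6-joint arm with a two-finger parallel gripper is mounted at the origin on a cart in front of the work surface, level with it; the furniture and walls round the work are solid. World frame = base frame: x ahead of the robot, y to its left, z up, the work surface at z = 0. Lengths are in m, angles in rad, forces in N, time in s.
With the tool pointing down it reaches from about 0.35 to 0.975 m from the base axis. Payload 4.9 kg.
Tool frame: the origin (TCP) lies midway between the tips of the shut fingers; the grasp point (between the pads) lies 19 mm behind it; z points along the fingers, y is the line along which they close (so a half turn about z gives the same grasp; the last joint's range is limited). The gripper opens to 85 mm and grips with 20 to 120 N. Pads are 22 mm wide; open, the fingers measure 114 mm over their backs; the gripper's body (76 mm by 85 mm) begins 54 mm behind the grasp point. The pads swing forward as they close: fully open they stand 13 mm farther back than shut.
Start: joints at [1.1, 0.053, 1.613, -0, 1.476, -0.119], TCP at [0.215, 0.587, 0.231] pointing down, gripper open.
Joint ranges: [-3.01, 3.01], [-1.01, 2.22], [0.06, 2.58], [-1.02, 4.17], [0.09, 2.62], [-3.14, 3.14]. Speed limits (rad/s): [2.57, 2.57, 3.14, 3.14, 3.14, 3.14].

INTERFACE

Orientations are given as a rotation vector (axis times angle).
In Python, from station import ctrl gives the robot as it stands. The module is installed in compiled form; this text tells all that it offers.
- The arm moves only by the shell command python3 -m handwheel 'ROWS' [OPENING] [FORCE]. ROWS is JSON, a list of rows, each a list of 2 entries, a list of its own where there are three numbers: the shift along the tool's x, y, z in cm, then the turn, a rotation vector about the tool's x, y, z in rad. In form: [[[tx, ty, tz], [ax, ay, az]], ...]. A call has 1 to 5 rows; each row is the pose to reach, as a shift and turn from the pose commanded when the call began, along the tool's axes at that moment; what a row does not reach only later rows make up. A row lasts 1/8 s, in which the tool goes at most 62.5 mm and 10.7 degrees, less where a joint would pass 70% of its speed; a pose out of reach is approached as far as the arm can. A call with a gripper value outside its range is refused whole. OPENING is the gripper's target within -1 to 1 (shut at 1, half-way at 0, fully open at -1), set as the call begins (- or left out, the last holds). The fingers move at their own pace and stop on an object; FORCE is the grip in N (left out, the last holds). Time passes only in rows, so rows that repeat a pose let the fingers close. It gives the time, the measured TCP pose, the force, the opening and the grip force at its end, in the units of the state.
- ctrl.get_obs(): the state, without advancing time (a new reading comes with each control period).
- ctrl.get_image(name): name is "scene" or "top"; returns the picture (420x560x3 uint8, blue, green, red); there is no depth.
- ctrl.calibration(name): a dict with "fx", "fy", "cx", "cy" (pixels), "R" (3x3) and "t" (3): a world point X has camera coordinates R X + t. Camera axes: x right, y down, z forward; pixel columns grow to the right and rows downward; lengths in m; the calibration is good to about 2 mm. A picture is of the moment at which its call begins. calibration takes no time and is no camera call.
- ctrl.finish_job(): hands the job in; it is judged then, once.
Trained networks look in the newest picture that a camera, given by its name, has taken for a name from the list of things; names that differ only in an ending like _2 or _b are one class to them, and where a whole thing is asked for, a point or a joint stands for the part that bears it (a point fixed in the world has none). Each returns a list of dicts, best first, with "score" (0 to 1); they miss things now and then, are a little off and sometimes report something else, mostly with a low value. They report only what shows in the picture. A call takes as long as a camera call. They do not tell look-alikes from the thing itself.
- ctrl.look_for(camera, query): "position" ([column, row] in pixels, amid what is visible of it).
- ctrl.landmark_of(camera, query): "position" ([column, row] in pixels: a listed point, or the origin of a listed thing).
The state is a dict: "t": time; "q": joint angles; "dq": joint speeds; "effort": joint torques, N m; "tool_pos": TCP position; "tool_rot": TCP orientation; "contact_force": force on the tool from outside, world axes, zero at the start; "wrist_torque": the same for the moment, N m; "opening": finger opening in m; "grip_force": force on a finger pad.
Only numpy, scipy, OpenCV 4.12 (cv2) and the standard library are available. Lean on these libraries where they do the work, as an engineer would, in place of code of your own. Each camera call takes 0.05 s, during which the arm holds its last target. There are 200 camera calls.

## Working session

There is one attempt and no reset: what is moved stays moved. The work goes in short steps, Python scripts to look and compute and a shell command to move; the robot and the scene stay as the last step left them, time stands still between calls to the robot, and variables do not carry over. Pictures are saved under pics/ and viewed, at most 13 in all, crops included, and the job is handed in when it is done.

```bash
mkdir -p pics
cat > h.py <<'E'
import numpy as np, cv2
from station import ctrl
from scipy.spatial.transform import Rotation as Ro
def ray(cam,px,z):
    c=ctrl.calibration(cam);R=np.array(c["R"]);t=np.array(c["t"])
    d=R.T@np.array([(px[0]-c["cx"])/c["fx"],(px[1]-c["cy"])/c["fy"],1]);o=-R.T@t
    return (o+d*(z-o[2])/d[2])
def proj(cam,X):
    c=ctrl.calibration(cam);p=np.array(c["R"])@np.array(X)+np.array(c["t"])
    return np.array([c["fx"]*p[0]/p[2]+c["cx"],c["fy"]*p[1]/p[2]+c["cy"]])
E
python3 - <<'E'
from h import *
np.set_printoptions(precision=3,suppress=True)
ims=[]
for n in("top","scene"):
    im=ctrl.get_image(n);cv2.imwrite(f"pics/{n}0.png",im)
    c=ctrl.calibration(n);print(n,-np.array(c["R"]).T@np.array(c["t"]),c["fx"])
    for q,z in(("carrier",0),("carrier_mid",.008),("pile_foot",0),("end_stop",.108),("side_posts",.108),("solder_spool",0),("pin_carton",0),("flux_bottle",0)):
        for r in ctrl.landmark_of(n,q)[:3]: print(q,r["position"],round(r["score"],2),ray(n,r["position"],z))
o=ctrl.get_obs();print(o)
E
```

```text
top [ 0.491 -0.075  1.066] 507.7830924902404
carrier [404.5, 211.2] 0.79 [ 0.55 -0.36  0.  ]
carrier [182.7, 203.0] 0.69 [0.561 0.107 0.   ]
carrier_mid [407.6, 209.9] 0.89 [ 0.552 -0.365  0.008]
carrier_mid [185.5, 202.3] 0.63 [0.562 0.1   0.008]
pile_foot [327.1, 213.9] 0.91 [ 0.542 -0.196  0.   ]
end_stop [337.2, 176.4] 0.88 [ 0.608 -0.203  0.108]
end_stop [180.6, 160.9] 0.16 [0.634 0.095 0.108]
side_posts [313.4, 206.5] 0.72 [ 0.55  -0.158  0.108]
solder_spool [153.3, 228.6] 0.74 [0.507 0.167 0.   ]
pin_carton [177.0, 162.0] 0.88 [0.647 0.121 0.   ]
flux_bottle [333.6, 155.5] 0.62 [ 0.666 -0.209  0.   ]
scene [ 0.221 -0.553  0.766] 435.3929265484409
carrier [367.2, 329.2] 0.76 [ 0.552 -0.361  0.   ]
carrier [235.0, 183.0] 0.61 [ 0.556  0.104 -0.   ]
carrier [305.5, 273.7] 0.38 [ 0.535 -0.198  0.   ]
carrier_mid [234.8, 180.2] 0.94 [0.558 0.105 0.008]
carrier_mid [366.5, 330.2] 0.55 [ 0.546 -0.364  0.008]
pile_foot [308.5, 273.2] 0.65 [ 0.54  -0.201  0.   ]
pile_foot [339.1, 221.9] 0.45 [ 0.679 -0.138  0.   ]
end_stop [337.9, 224.2] 0.82 [ 0.609 -0.199  0.108]
side_posts [301.0, 230.0] 0.86 [ 0.543 -0.168  0.108]
solder_spool [200.7, 179.4] 0.9 [0.496 0.164 0.   ]
pin_carton [264.6, 159.7] 0.86 [0.661 0.128 0.   ]
{'t': 0.9, 'q': array([ 1.1  ,  0.053,  1.613, -0.   ,  1.476, -0.119]), 'dq': array([-0.001,  0.001,  0.002,  0.   ,  0.   ,  0.   ]), 'effort': array([ -0.001, -39.369, -37.047,  -0.   ,   0.   ,  -0.   ]), 'tool_pos': array([0.215, 0.587, 0.231]), 'tool_rot': array([-0.55 , -3.093,  0.   ]), 'contact_force': array([ 0.206,  0.132, -0.719]), 'wrist_torque': array([ 0.065,  0.032, -0.027]), 'grip_force': 0.0, 'opening': 0.08544823575445594}
```

View pics/top0.png

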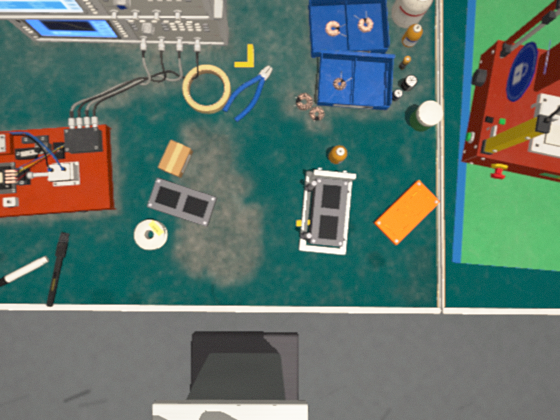

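View pics/scene0.png

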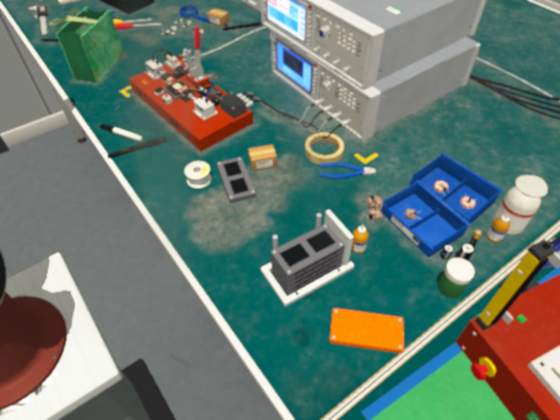

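In the top view, the grey slab at (183,202), between the spool (150,234) and the carton (175,157), fits the carrier's description. The orange slab at (407,211) is the look-alike, and the pile is at (327,210). I'll check this in one enlarged crop.

Run:
```python
from h import *
im=cv2.imread("pics/top0.png")
a=cv2.resize(im[135:255,130:225],None,fx=4,fy=4,interpolation=cv2.INTER_CUBIC)
b=cv2.resize(im[145:265,285:370],None,fx=4,fy=4,interpolation=cv2.INTER_CUBIC)
cv2.imwrite("pics/crop1.png",np.hstack([a,b]))
```

```text
(no output)
```

View pics/crop1.png

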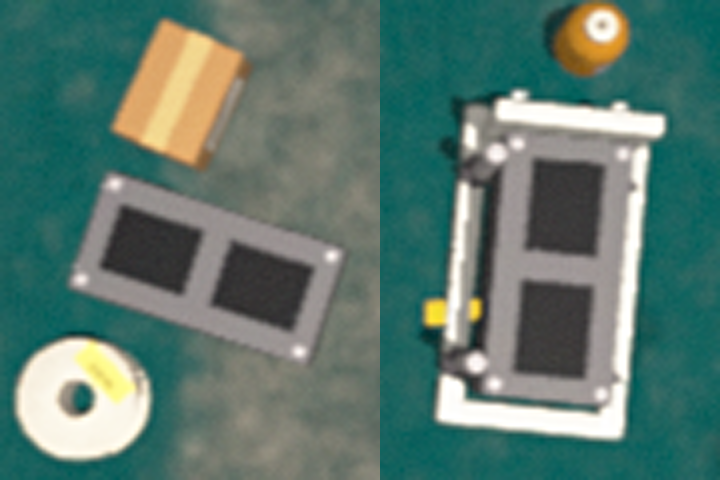

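Run:
```python
from h import *
np.set_printoptions(precision=4,suppress=True)
C=np.array([ray("top",(x/4+130,y/4+135),.016) for x,y in((108,175),(344,252),(308,361),(70,287))])
print("carrier",C.mean(0),[np.linalg.norm(C[i]-C[i-1]) for i in range(4)])
d=C[1]-C[0]+C[2]-C[3];print("yaw",np.degrees(np.arctan2(d[1],d[0])))
P=lambda x,y,z:ray("top",((x-380)/4+285,y/4+145),z)
for z in(.05,.06,.07,.08):
    M=np.array([P(*p,z) for p in((500,138),(637,145),(612,408),(482,397))])
    d=M[0]-M[3]+M[1]-M[2];print(z,M.mean(0),np.degrees(np.arctan2(d[1],d[0])),[np.linalg.norm(M[i]-M[i-1]) for i in range(4)])
a,b=P(437,422,.014),P(622,438,.014);print("plinth",a,b,np.linalg.norm(a-b),np.degrees(np.arctan2(*(a-b)[[1,0]]))-90)
a,b=P(497,122,.108),P(663,137,.108);print("stop",(a+b)/2,np.linalg.norm(a-b),np.degrees(np.arctan2(*(a-b)[[1,0]]))-90)
a,b=P(497,152,.108),P(475,362,.108);print("posts",a,b,(a+b)/2,np.linalg.norm(a-b),np.degrees(np.arctan2(*(a-b)[[1,0]])))
o=ctrl.get_obs();R=Ro.from_rotvec(o["tool_rot"]).as_matrix();print(R)
```

```text
carrier [0.5617 0.1061 0.016 ] [np.float64(0.06090222278033789), np.float64(0.12824539783666408), np.float64(0.05914007047724252), np.float64(0.12823065045051568)]
yaw -106.99492824741364
0.05 [ 0.5417 -0.1952  0.05  ] -4.4315826092522785 [np.float64(0.13043084729963708), np.float64(0.06930454959583278), np.float64(0.13293110300154215), np.float64(0.06532989907661577)]
0.06 [ 0.5412 -0.194   0.06  ] -4.4315826092522705 [np.float64(0.1291468797375683), np.float64(0.06862231226143588), np.float64(0.1316225228015539), np.float64(0.06468678839394966)]
0.07 [ 0.5407 -0.1929  0.07  ] -4.4315826092522865 [np.float64(0.12786291217549964), np.float64(0.06794007492703899), np.float64(0.13031394260156565), np.float64(0.06404367771128343)]
0.08 [ 0.5402 -0.1917  0.08  ] -4.4315826092522865 [np.float64(0.12657894461343083), np.float64(0.06725783759264213), np.float64(0.12900536240157734), np.float64(0.06340056702861725)]
plinth [ 0.4649 -0.1373  0.014 ] [ 0.4576 -0.2332  0.014 ] 0.09616160089489555 -4.318538901809475
stop [ 0.6065 -0.1986  0.108 ] 0.0794208462370916 -4.383461955923352
posts [ 0.5952 -0.1591  0.108 ] [ 0.4956 -0.1494  0.108 ] [ 0.5454 -0.1543  0.108 ] 0.10009898798980901 -5.563538147830938
[[-0.9387  0.3446 -0.    ]
 [ 0.3446  0.9387 -0.    ]
 [ 0.     -0.     -1.    ]]
```

```bash
cat >> h.py <<'E'
def rel(p,yaw):
    "remaining shift (cm, tool axes) and turn to TCP p with tool x at yaw (deg), pointing down"
    o=ctrl.get_obs();R=Ro.from_rotvec(o["tool_rot"])
    y=np.radians(yaw);T=Ro.from_matrix([[np.cos(y),np.sin(y),0],[np.sin(y),-np.cos(y),0],[0,0,-1]])
    print("shift",np.round(R.inv().apply(np.array(p)-o["tool_pos"])*100,2),"turn",np.round((R.inv()*T).as_rotvec(),3),"t",o["t"],"pos",o["tool_pos"].round(4),"F",o["contact_force"].round(1),"op",round(o["opening"],4),"grip",round(o["grip_force"],1))
E
python3 -m handwheel '[[[-5.6,-4,0],[0,0,0.17]],[[-11.2,-8,0],[0,0,0.34]],[[-16.8,-12,0],[0,0,0.51]],[[-22.4,-16,0],[0,0,0.68]],[[-28,-20,0],[0,0,0.85]]]' -1 60
python3 -c "
from h import *
rel((.5544,.0822,.13),73)"
```

```text
t: 1.52
tool_pos: [0.3923, 0.3269, 0.2316]
tool_rot: [1.783, 2.586, 0.001]
contact_force: [0.6, 0.7, 0.1]
opening: 0.0854
grip_force: 0.0
shift [-28.64   6.43  10.16] turn [ 0.001 -0.     0.66 ] t 1.525 pos [0.3923 0.3269 0.2316] F [0.6 0.7 0.1] op 0.0854 grip 0.0
```

```bash
python3 -m handwheel '[[[-5.2,1.2,1],[0,0,0.12]],[[-10.4,2.4,2],[0,0,0.25]],[[-15.6,3.6,4],[0,0,0.38]],[[-20.8,4.8,6],[0,0,0.5]],[[-25.5,6,8],[0,0,0.6]]]'
python3 -m handwheel '[[[0,0,0],[0,0,0]],[[0,0,0],[0,0,0]],[[0,0,0],[0,0,0]]]'
python3 -c "
from h import *
rel((.5544,.0822,.13),73)
im=ctrl.get_image('top');cv2.imwrite('pics/t1.png',cv2.resize(im[135:255,130:230],None,fx=4,fy=4,interpolation=cv2.INTER_CUBIC))
im=ctrl.get_image('scene');cv2.imwrite('pics/s1.png',cv2.resize(im[110:230,150:300],None,fx=4,fy=4,interpolation=cv2.INTER_CUBIC))"
```

```text
t: 2.15
tool_pos: [0.5404, 0.1106, 0.151]
tool_rot: [2.466, 1.945, 0.001]
contact_force: [0.5, -0.1, -0.0]
opening: 0.0853
grip_force: 0.0
t: 2.52
tool_pos: [0.5394, 0.1134, 0.1522]
tool_rot: [2.46, 1.952, 0.002]
contact_force: [0.7, -0.1, 0.1]
opening: 0.0852
grip_force: 0.0
shift [-2.7   2.16  2.22] turn [ 0.001 -0.001  0.067] t 2.525 pos [0.5394 0.1134 0.1522] F [ 0.7 -0.1  0.1] op 0.0852 grip 0.0
```

View pics/s1.png

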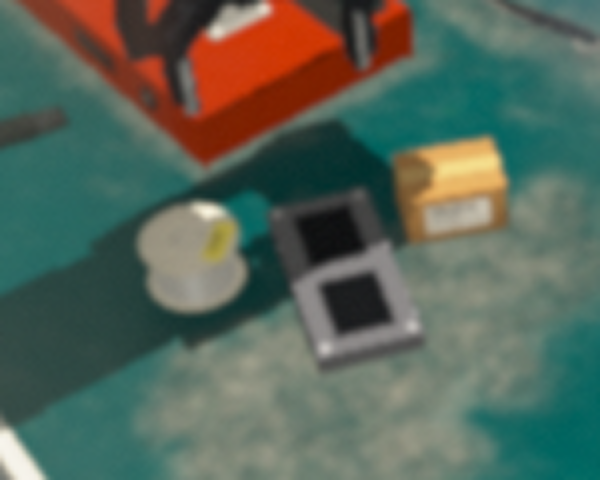

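The crop shows the open fingers above the carrier (its top corners are at about (270,207), (362,187), (420,333) and (320,357)). I'll cross-check the pose with these and go to the pre-grasp pose.

```bash
python3 -m handwheel '[[[-1.3,1.1,1.1],[0,0,0.03]],[[-2.7,2.2,2.2],[0,0,0.067]],[[-2.7,2.2,4],[0,0,0.067]],[[-2.7,2.2,5.2],[0,0,0.067]],[[-2.7,2.2,5.2],[0,0,0.067]]]'
python3 -m handwheel '[[[0,0,0],[0,0,0]],[[0,0,0],[0,0,0]]]'
python3 -c "
from h import *
C=np.array([ray('scene',(x/4+150,y/4+110),.016) for x,y in((270,207),(362,187),(420,333),(320,357))])
d=C[2]-C[1]+C[3]-C[0];print(C.mean(0),np.degrees(np.arctan2(d[1],d[0])),[np.linalg.norm(C[i]-C[i-1]) for i in range(4)])
rel((.5544,.0822,.01),73)
im=ctrl.get_image('top');im2=ctrl.get_image('scene');cv2.imwrite('pics/g1.png',np.hstack([cv2.resize(im[145:245,140:240],None,fx=4,fy=4,interpolation=cv2.INTER_CUBIC),cv2.resize(im2[140:240,190:290],None,fx=4,fy=4,interpolation=cv2.INTER_CUBIC)]))"
```

```text
t: 3.25
tool_pos: [0.5532, 0.0811, 0.0971]
tool_rot: [-2.525, -1.866, 0.005]
contact_force: [-0.4, 0.4, 0.4]
opening: 0.0855
grip_force: 0.0
t: 3.5
tool_pos: [0.5552, 0.0813, 0.1002]
tool_rot: [2.526, 1.867, 0.002]
contact_force: [-0.3, -0.3, 0.2]
opening: 0.0852
grip_force: 0.0
[0.56109721 0.10599866 0.016     ] -108.10790205223246 [np.float64(0.13075051816179006), np.float64(0.05870695922466406), np.float64(0.13043516469794245), np.float64(0.0595388895170174)]
shift [ 0.06 -0.12  9.02] turn [ 0.001 -0.    -0.001] t 3.5 pos [0.5552 0.0813 0.1002] F [-0.3 -0.3  0.2] op 0.0852 grip 0.0
```

View pics/g1.png

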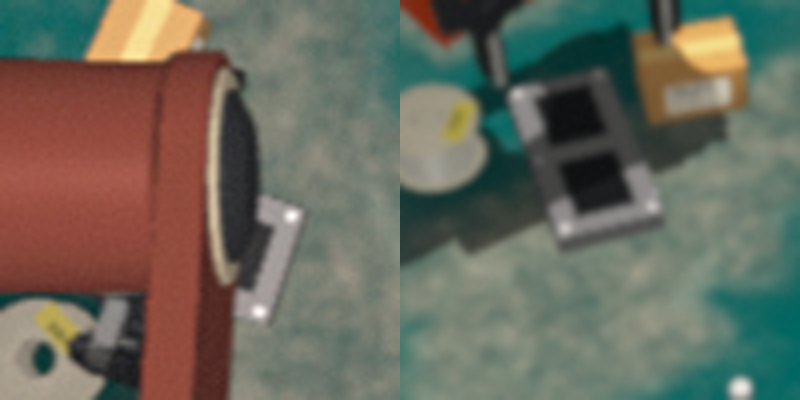

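```bash
python3 -m handwheel '[[[0,0,3],[0,0,0]],[[0,0,5.5],[0,0,0]],[[0,0,7.5],[0,0,0]],[[0,0,8.5],[0,0,0]],[[0,-0.1,8.8],[0,0,0]]]'
python3 -m handwheel '[[[0,0,0.2],[0,0,0]],[[0,0,0.4],[0,0,0]],[[0,0,0.4],[0,0,0]]]'
python3 -c "
from h import *
rel((.5544,.0822,-.002),72.5)"
```

```text
t: 4.22
tool_pos: [0.5537, 0.0814, 0.011]
tool_rot: [-2.526, -1.867, 0.0]
contact_force: [0.4, -0.4, -0.2]
opening: 0.0851
grip_force: 0.0
t: 4.6
tool_pos: [0.554, 0.0814, 0.0077]
tool_rot: [2.526, 1.867, 0.001]
contact_force: [-0.1, 0.3, 0.4]
opening: 0.0848
grip_force: 0.0
shift [0.09 0.02 0.97] turn [ 0.001 -0.     0.007] t 4.6 pos [0.554  0.0814 0.0077] F [-0.1  0.3  0.4] op 0.0848 grip 0.0
```

```bash
python3 -m handwheel '[[[0,0,0.5],[0,0,0]],[[0,0,0.9],[0,0,0]],[[0,0,0.9],[0,0,0]]]'
python3 -m handwheel '[[[0,0,0],[0,0,0]],[[0,0,0],[0,0,0]],[[0,0,0],[0,0,0]],[[0,0,0],[0,0,0]],[[0,0,0],[0,0,0]]]' 1 60
python3 -c "
from h import *
rel((.5544,.0822,-.002),72.5)"
```

```text
t: 4.97
tool_pos: [0.5532, 0.0813, -0.0024]
tool_rot: [-2.526, -1.867, 0.002]
contact_force: [0.8, 0.7, 0.5]
opening: 0.0855
grip_force: 0.0
t: 5.6
tool_pos: [0.5544, 0.0813, -0.0011]
tool_rot: [2.526, 1.867, 0.002]
contact_force: [0.7, 0.3, 4.2]
opening: 0.0621
grip_force: 67.6
shift [ 0.09 -0.02  0.09] turn [ 0.001 -0.     0.007] t 5.6 pos [ 0.5544  0.0813 -0.0011] F [0.7 0.3 4.2] op 0.0621 grip 67.6
```

```bash
python3 -m handwheel '[[[0,0,-1],[0,0,0]],[[0,0,-4],[0,0,0]],[[0,0,-9],[0,0,0]],[[0,0,-14],[0,0,0]],[[0,0,-17],[0,0,0]]]'
python3 -m handwheel '[[[0,0,0],[0,0,0]],[[0,0,0],[0,0,0]]]'
python3 -c "
from h import *
rel((.5025,-.2036,.165),-4.4)
im=ctrl.get_image('scene');cv2.imwrite('pics/s2.png',cv2.resize(im[90:240,150:350],None,fx=4,fy=4,interpolation=cv2.INTER_CUBIC))"
```

```text
t: 6.22
tool_pos: [0.554, 0.0814, 0.1711]
tool_rot: [2.525, 1.866, 0.003]
contact_force: [0.4, 0.3, -2.1]
opening: 0.0621
grip_force: 67.1
t: 6.48
tool_pos: [0.5523, 0.0813, 0.166]
tool_rot: [-2.525, -1.866, 0.005]
contact_force: [0.6, 0.1, -1.9]
opening: 0.0624
grip_force: 67.1
shift [-28.7    3.61   0.12] turn [-0.002  0.003  1.35 ] t 6.475 pos [0.5523 0.0813 0.166 ] F [ 0.6  0.1 -1.9] op 0.0624 grip 67.1
```

View pics/s2.png

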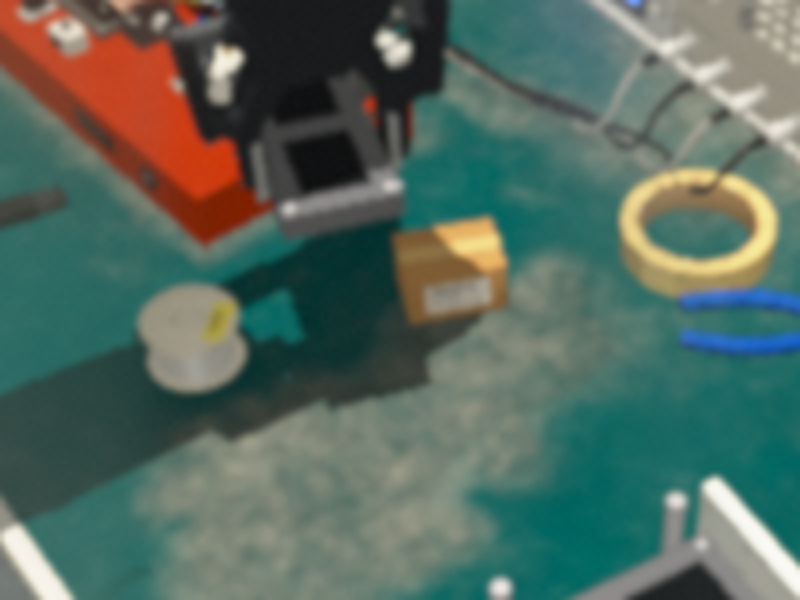

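The carrier hangs level in the grip at crop (330,190), and spool and carton have not moved. Next I carry it over to the magazine.

```bash
python3 -m handwheel '[[[-2,0.3,0],[0,0,0.1]],[[-5,0.6,0],[0,0,0.25]],[[-9,1.1,0],[0,0,0.42]],[[-13,1.6,0],[0,0,0.59]],[[-17,2.1,0],[0,0,0.76]]]'
python3 -m handwheel '[[[0,0,0],[0,0,0]],[[0,0,0],[0,0,0]]]'
python3 -c "
from h import *
rel((.5025,-.2036,.165),-4.4)"
```

```text
t: 7.15
tool_pos: [0.5221, -0.088, 0.1655]
tool_rot: [-3.039, -0.788, 0.006]
contact_force: [0.7, -0.8, -0.2]
opening: 0.0626
grip_force: 67.0
t: 7.4
tool_pos: [0.5229, -0.0868, 0.1664]
tool_rot: [-3.037, -0.797, 0.004]
contact_force: [0.0, -0.0, -1.7]
opening: 0.0624
grip_force: 67.0
shift [-7.52  9.17  0.13] turn [-0.002  0.003  0.59 ] t 7.4 pos [ 0.5229 -0.0868  0.1664] F [ 0.  -0.  -1.7] op 0.0624 grip 67.0
```

```bash
python3 -m handwheel '[[[-1.9,2.3,0],[0,0,0.15]],[[-3.8,4.6,0],[0,0,0.3]],[[-5.7,6.9,0],[0,0,0.45]],[[-7.5,9.2,0],[-0.002,0.002,0.59]],[[-7.5,9.2,0],[-0.002,0.002,0.59]]]'
python3 -m handwheel '[[[0,0,0],[0,0,0]],[[0,0,0],[0,0,0]],[[0,0,0],[0,0,0]]]'
python3 -c "
from h import *
rel((.5025,-.2036,.165),-4.4)
im=ctrl.get_image('scene');im2=ctrl.get_image('top');cv2.imwrite('pics/m1.png',np.hstack([cv2.resize(im[170:310,240:380],None,fx=4,fy=4,interpolation=cv2.INTER_CUBIC)[:,:420],cv2.resize(im2[150:290,280:375],None,fx=4,fy=4,interpolation=cv2.INTER_CUBIC)]))"
```

```text
t: 8.02
tool_pos: [0.5034, -0.2044, 0.1675]
tool_rot: [3.139, -0.121, 0.002]
contact_force: [0.4, 0.9, -1.9]
opening: 0.062
grip_force: 67.0
t: 8.4
tool_pos: [0.5038, -0.2035, 0.1682]
tool_rot: [3.138, -0.119, 0.004]
contact_force: [0.0, -0.8, -1.6]
opening: 0.0626
grip_force: 67.0
shift [-0.13  0.02  0.32] turn [ 0.001 -0.002  0.001] t 8.4 pos [ 0.5038 -0.2035  0.1682] F [ 0.  -0.8 -1.6] op 0.0626 grip 67.0
```

View pics/m1.png

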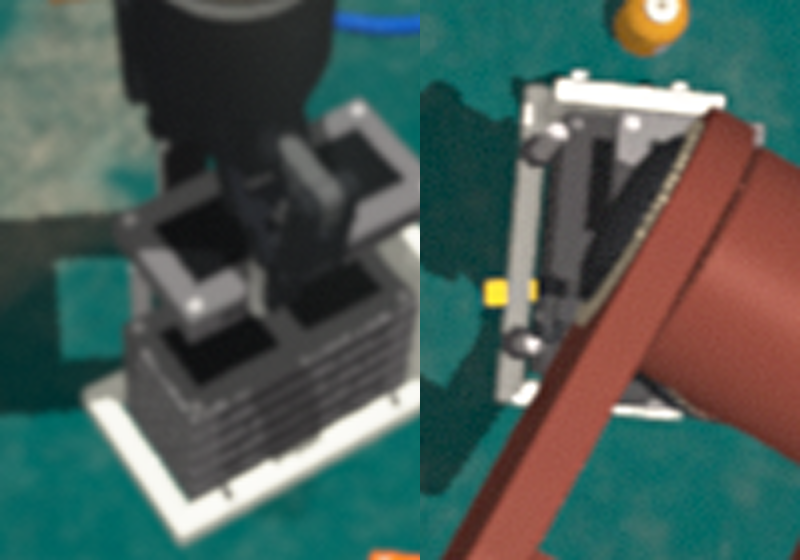

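Run:
```python
from h import *
e=np.radians(-4.4);M=lambda x,y,z:[.541+x*np.cos(e)-y*np.sin(e),-.1945+x*np.sin(e)+y*np.cos(e),z]
for z in(.05,.06,.07,.08,.09):
    print(z,[((proj("scene",M(x,y,z))-(240,170))*4).round() for x,y in((-.065,-.032),(-.065,.032))])
print("plinth",(proj("scene",M(-.081,-.048,.014))-(240,170))*4)
```

```text
0.05 [array([194., 459.]), array([123., 362.])]
0.06 [array([194., 448.]), array([123., 350.])]
0.07 [array([194., 437.]), array([122., 339.])]
0.08 [array([194., 425.]), array([122., 327.])]
0.09 [array([194., 414.]), array([121., 315.])]
plinth [183.39759728 538.4409509 ]
```

```bash
python3 -m handwheel '[[[-0.1,0,1.5],[0,0,0]],[[-0.1,0,3],[0,0,0]],[[-0.1,0,4.5],[0,0,0]],[[-0.1,0,6],[0,0,0]],[[-0.1,0,6.5],[0,0,0]]]'
python3 -m handwheel '[[[0,0,0],[0,0,0]],[[0,0,0],[0,0,0]],[[0,0,0],[0,0,0]]]'
python3 -c "
from h import *
rel((.5025,-.2036,.08),-4.4)
im=ctrl.get_image('scene');cv2.imwrite('pics/m2.png',cv2.resize(im[190:310,240:380],None,fx=5,fy=5,interpolation=cv2.INTER_CUBIC))"
```

```text
t: 9.12
tool_pos: [0.5019, -0.2038, 0.1013]
tool_rot: [3.139, -0.121, -0.0]
contact_force: [-0.3, -0.5, -2.0]
opening: 0.0619
grip_force: 67.0
t: 9.5
tool_pos: [0.5033, -0.2046, 0.1041]
tool_rot: [3.137, -0.121, 0.006]
contact_force: [-0.3, -0.4, -2.1]
opening: 0.062
grip_force: 67.0
shift [-0.1  -0.1   2.41] turn [ 0.002 -0.004 -0.   ] t 9.5 pos [ 0.5033 -0.2046  0.1041] F [-0.3 -0.4 -2.1] op 0.062 grip 67.0
```

View pics/m2.png

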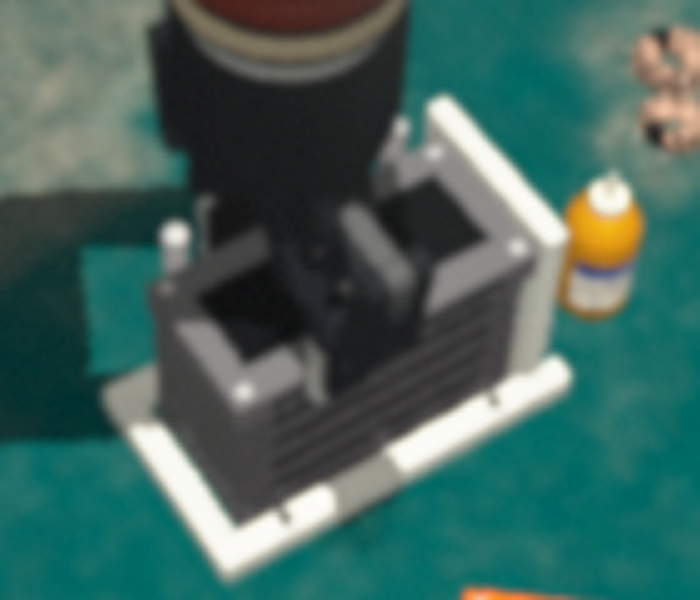

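The carrier is level just above the pile, its near corner is at (245,400), and there is a gap to the end stop and the posts. Now I lower it slowly by feel.

```bash
for i in 1; do python3 -m handwheel '[[[-0.1,-0.1,0.2],[0,0,0]],[[-0.1,-0.1,0.4],[0,0,0]],[[-0.1,-0.1,0.6],[0,0,0]],[[-0.1,-0.1,0.8],[0,0,0]],[[-0.1,-0.1,1],[0,0,0]]]' | egrep 'pos|force'; done
python3 -m handwheel '[[[0,0,0.05],[0,0,0]],[[0,0,0.1],[0,0,0]],[[0,0,0.15],[0,0,0]],[[0,0,0.2],[0,0,0]],[[0,0,0.25],[0,0,0]]]'| egrep 'pos|force'
```

```text
tool_pos: [0.5019, -0.2032, 0.0931]
contact_force: [0.1, -0.1, -1.6]
grip_force: 67.0
tool_pos: [0.5019, -0.2033, 0.0908]
contact_force: [-0.3, 0.5, -2.1]
grip_force: 67.0
```

```bash
python3 -m handwheel '[[[0,0,0.05],[0,0,0]],[[0,0,0.1],[0,0,0]],[[0,0,0.15],[0,0,0]],[[0,0,0.2],[0,0,0]],[[0,0,0.25],[0,0,0]]]'| egrep 'pos|force'; python3 -c "
from h import *
rel((.5025,-.2036,.08),-4.4)"
```

```text
tool_pos: [0.5019, -0.2033, 0.0883]
contact_force: [-0.1, -0.4, -2.0]
grip_force: 67.0
shift [0.06 0.03 0.83] turn [ 0.001 -0.002 -0.   ] t 11.425 pos [ 0.5019 -0.2033  0.0883] F [-0.1 -0.4 -2. ] op 0.0623 grip 67.0
```

Only the weight shows (−2 N), so I continue.

```bash
python3 -m handwheel '[[[0,0,0.05],[0,0,0]],[[0,0,0.1],[0,0,0]],[[0,0,0.15],[0,0,0]],[[0,0,0.2],[0,0,0]],[[0,0,0.25],[0,0,0]]]'| egrep 'pos|force'
```

```text
tool_pos: [0.5019, -0.2033, 0.0858]
contact_force: [0.1, 0.1, -2.3]
grip_force: 67.0
```

```bash
python3 -m handwheel '[[[0,0,0.05],[0,0,0]],[[0,0,0.1],[0,0,0]],[[0,0,0.15],[0,0,0]],[[0,0,0.2],[0,0,0]],[[0,0,0.25],[0,0,0]]]'| egrep 'pos|force'
```

```text
tool_pos: [0.5019, -0.2033, 0.0833]
contact_force: [0.1, -0.0, -1.6]
grip_force: 67.0
```

```bash
python3 -m handwheel '[[[0,0,0.05],[0,0,0]],[[0,0,0.1],[0,0,0]],[[0,0,0.15],[0,0,0]],[[0,0,0.2],[0,0,0]]]'| egrep 'pos|force'
```

```text
tool_pos: [0.5019, -0.2032, 0.0813]
contact_force: [-0.6, -0.0, -2.0]
grip_force: 67.0
```

```bash
python3 -m handwheel '[[[0,0,0.05],[0,0,0]],[[0,0,0.1],[0,0,0]],[[0,0,0.15],[0,0,0]],[[0,0,0.2],[0,0,0]]]'| egrep 'pos|force'
```

```text
tool_pos: [0.5019, -0.2033, 0.0793]
contact_force: [0.4, 0.5, -1.3]
grip_force: 67.0
```

```bash
python3 -m handwheel '[[[0,0,0.05],[0,0,0]],[[0,0,0.1],[0,0,0]],[[0,0,0.15],[0,0,0]],[[0,0,0.2],[0,0,0]]]'| egrep 'pos|force'
```

```text
tool_pos: [0.502, -0.2033, 0.0778]
contact_force: [-2.8, 1.3, 2.8]
grip_force: 67.5
```

```bash
python3 -m handwheel '[[[0,0,0],[0,0,0]],[[0,0,0],[0,0,0]]]'| egrep 'pos|force'; python3 -c "
from h import *
rel((.5025,-.2036,.08),-4.4);print(ctrl.get_obs()['wrist_torque'])"
```

```text
tool_pos: [0.502, -0.2033, 0.0775]
contact_force: [-2.9, 1.7, 2.3]
grip_force: 67.5
shift [ 0.05  0.03 -0.25] turn [ 0.001 -0.002 -0.   ] t 14.425 pos [ 0.502  -0.2033  0.0775] F [-2.9  1.7  2.3] op 0.0622 grip 67.5
[0.33465615 0.41311584 0.01959773]
```

```bash
python3 -m handwheel '[[[0,0,0],[0,0,0]],[[0,0,0],[0,0,0]],[[0,0,0],[0,0,0]],[[0,0,0],[0,0,0]],[[0,0,0],[0,0,0]]]' -1 ; python3 -m handwheel '[[[0,0,-1],[0,0,0]],[[0,0,-3],[0,0,0]],[[0,0,-6],[0,0,0]],[[0,0,-10],[0,0,0]],[[0,0,-13],[0,0,0]]]' ;python3 -m handwheel '[[[-5,0,0],[0,0,0]],[[-10,0,0],[0,0,0]],[[-14,0,0],[0,0,0]],[[-14,0,0],[0,0,0]],[[-14,0,0],[0,0,0]]]' 1
python3 -c "
from h import *
rel((.36,-.2036,.08),-4.4)
im=ctrl.get_image('scene');im2=ctrl.get_image('top');cv2.imwrite('pics/m3.png',np.hstack([cv2.resize(im[190:310,250:360],None,fx=4,fy=4,interpolation=cv2.INTER_CUBIC),cv2.resize(im2[150:270,290:370],None,fx=4,fy=4,interpolation=cv2.INTER_CUBIC)]))"
```

```text
t: 15.05
tool_pos: [0.5036, -0.2048, 0.0775]
tool_rot: [3.134, -0.122, 0.012]
contact_force: [4.1, -4.6, -4.0]
opening: 0.0855
grip_force: 3.4
t: 15.68
tool_pos: [0.5023, -0.2033, 0.2097]
tool_rot: [3.137, -0.121, 0.008]
contact_force: [0.3, 0.1, 0.4]
opening: 0.0851
grip_force: 0.0
t: 16.3
tool_pos: [0.3627, -0.1925, 0.2076]
tool_rot: [3.137, -0.121, 0.007]
contact_force: [-0.0, -0.1, 0.4]
opening: -0.0001
grip_force: 0.0
shift [-0.24  1.1  12.76] turn [ 0.002 -0.004 -0.001] t 16.3 pos [ 0.3627 -0.1925  0.2076] F [-0.  -0.1  0.4] op -0.0001 grip 0.0
```

View pics/m3.png

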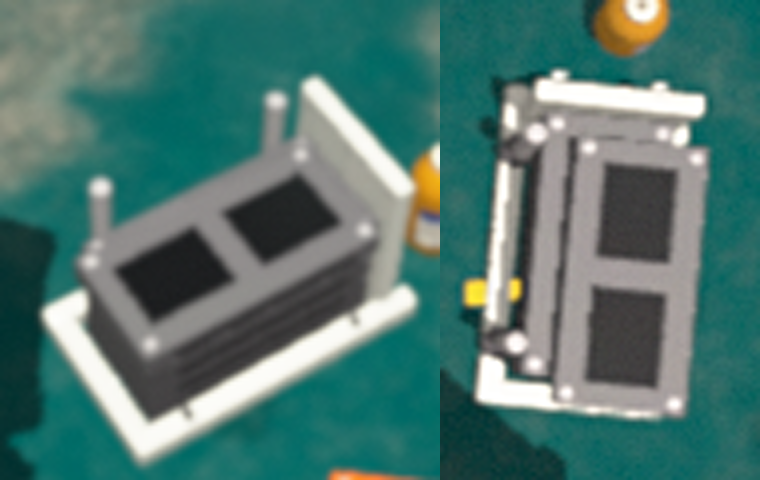

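```bash
cat >> h.py <<'E'
O=np.array([.541,-.1945]);e=np.radians(-4.4);B=np.array([[np.cos(e),-np.sin(e)],[np.sin(e),np.cos(e)]])
def W(x,y): return O+B@[x,y]
def mag(p): return B.T@(np.array(p)[:2]-O)*1000
E
python3 - <<'E'
from h import *
np.set_printoptions(precision=1,suppress=True)
C=np.array([mag(ray("top",((x-440)/4+290,y/4+150),.094)) for x,y in((580,136),(708,148),(690,416),(556,401))])
S=np.array([mag(ray("scene",(x/4+250,y/4+190),.094)) for x,y in((300,143),(378,232),(150,355),(80,262))])
for c in(C,S):
    d=c[0]-c[3]+c[1]-c[2];print(c.mean(0),c,np.degrees(np.arctan2(d[1],d[0])))
E2=[mag(ray("top",((x-440)/4+290,y/4+150),.108)) for x,y in((537,102),(703,117))];print("stop edge",E2)
print(W(-.105,-.012))
rel((*W(-.105,-.012),.16),-4.4)
E
```

```text
[-11.5 -13.7] [[ 52.9  17.5]
 [ 52.7 -44.6]
 [-76.4 -46.1]
 [-74.9  18.5]] 0.10404262299662329
[-11.2 -12.5] [[ 52.   19. ]
 [ 52.  -43.4]
 [-73.9 -42.3]
 [-74.7  16.7]] 0.27505130826126
stop edge [array([65.6, 40.6]), array([ 65.6, -38.8])]
[ 0.4 -0.2]
shift [7.3 0.  4.8] turn [ 0. -0.  0.] t 16.4 pos [ 0.4 -0.2  0.2] F [ 0.8 -0.3 -0.3] op -0.0002 grip 0.0
```

```bash
python3 -m handwheel '[[[3,0,1],[0,0,0]],[[6,0,3],[0.002,-0.004,0]],[[7.2,-0.1,6],[0.002,-0.004,0]],[[7.2,-0.1,9],[0.002,-0.004,0]],[[7.2,-0.1,11],[0.002,-0.004,0]]]'|egrep 'pos|contact'
python3 -m handwheel '[[[0,0,0.5],[0,0,0]],[[0,0,1],[0,0,0]],[[0,0,1],[0,0,0]],[[0,0,1],[0,0,0]]]'|egrep 'pos|contact'
python3 -c "
from h import *
o=ctrl.get_obs();print(mag(o['tool_pos']))
rel((*W(-.105,-.013),.084),-4.4)"
```

```text
tool_pos: [0.4345, -0.1964, 0.095]
contact_force: [0.4, -0.0, -0.7]
tool_pos: [0.4347, -0.1974, 0.0881]
contact_force: [0.5, -0.5, -0.1]
[-105.73279965  -11.03302757]
shift [0.07 0.2  0.41] turn [ 0.  0. -0.] t 17.525 pos [ 0.4347 -0.1974  0.0881] F [ 0.5 -0.5 -0.1] op -0.0001 grip 0.0
```

```bash
python3 -m handwheel '[[[0,0.2,0.4],[0,0,0]],[[0.4,0.2,0.4],[0,0,0]],[[0.8,0.2,0.4],[0,0,0]],[[1.2,0.2,0.4],[0,0,0]],[[1.4,0.2,0.4],[0,0,0]]]'|egrep 'pos|contact'
python3 -m handwheel '[[[0.15,0,0],[0,0,0]],[[0.3,0,0],[0,0,0]],[[0.45,0,0],[0,0,0]],[[0.6,0,0],[0,0,0]],[[0.7,0,0],[0,0,0]]]'|egrep 'pos|contact'
python3 -c "
from h import *
o=ctrl.get_obs();print(mag(o['tool_pos']))
rel((*W(-.075,-.013),.084),-4.4)"
```

```text
tool_pos: [0.4483, -0.2001, 0.0832]
contact_force: [0.5, -0.4, -0.7]
tool_pos: [0.4547, -0.2006, 0.0831]
contact_force: [-1.9, 0.7, 1.2]
[-85.56960579 -12.7112358 ]
shift [ 1.06  0.03 -0.09] turn [-0.001  0.002 -0.   ] t 18.775 pos [ 0.4547 -0.2006  0.0831] F [-1.9  0.7  1.2] op 0.0003 grip 1.0
```

```bash
python3 -m handwheel '[[[0.1,0,0],[0,0,0]],[[0.25,0,0],[0,0,0]],[[0.4,0,0],[0,0,0]],[[0.55,0,0],[0,0,0]],[[0.7,0,0],[0,0,0]]]'|egrep 'pos|contact'
python3 -m handwheel '[[[0.05,0,0],[0,0,0]],[[0.1,0,0],[0,0,0]],[[0.15,0,0],[0,0,0]]]'|egrep 'pos|contact'
python3 -c "
from h import *
o=ctrl.get_obs();print(mag(o['tool_pos']),ctrl.get_obs()['contact_force'])"
```

```text
tool_pos: [0.462, -0.2011, 0.0831]
contact_force: [-2.0, -0.1, 1.2]
tool_pos: [0.4634, -0.2012, 0.0831]
contact_force: [-2.3, 0.1, 0.9]
[-76.8479854  -12.68224768] [-2.32912624  0.05985541  0.85514412]
```

```bash
python3 -m handwheel '[[[0.05,0,0],[0,0,0]],[[0.1,0,0],[0,0,0]],[[0.15,0,0],[0,0,0]]]'|egrep 'pos|contact'
python3 -c "
from h import *
o=ctrl.get_obs();print(mag(o['tool_pos']),ctrl.get_obs()['contact_force'])"
```

```text
tool_pos: [0.4649, -0.2014, 0.0831]
contact_force: [-3.4, 0.3, 2.0]
[-75.31076239 -12.69367012] [-3.39303171  0.25595418  1.9569653 ]
```

```bash
python3 -m handwheel '[[[0.03,0,0],[0,0,0]],[[0.06,0,0],[0,0,0]]]'|egrep 'pos|contact'
```

```text
tool_pos: [0.4655, -0.2014, 0.0831]
contact_force: [-1.5, -0.1, 1.4]
```

```bash
python3 -m handwheel '[[[0.03,0,0],[0,0,0]],[[0.06,0,0],[0,0,0]]]'|egrep 'pos|contact'
```

```text
tool_pos: [0.466, -0.2015, 0.0831]
contact_force: [-3.4, 0.5, 2.8]
```

```bash
python3 -m handwheel '[[[0.05,0,0],[0,0,0]],[[0.1,0,0],[0,0,0]]]'|egrep 'pos|contact'
```

```text
tool_pos: [0.4661, -0.2013, 0.0828]
contact_force: [-6.5, 0.2, 5.0]
```

```bash
python3 -c "
from h import *
C=['scene','top']
ims=[ctrl.get_image(n) for n in C]
cv2.imwrite('pics/m4.png',np.hstack([cv2.resize(ims[0][190:310,250:360],None,fx=4,fy=4,interpolation=cv2.INTER_CUBIC),cv2.resize(ims[1][150:270,290:370],None,fx=4,fy=4,interpolation=cv2.INTER_CUBIC)]))"
```

```text
(no output)
```

View pics/m4.png

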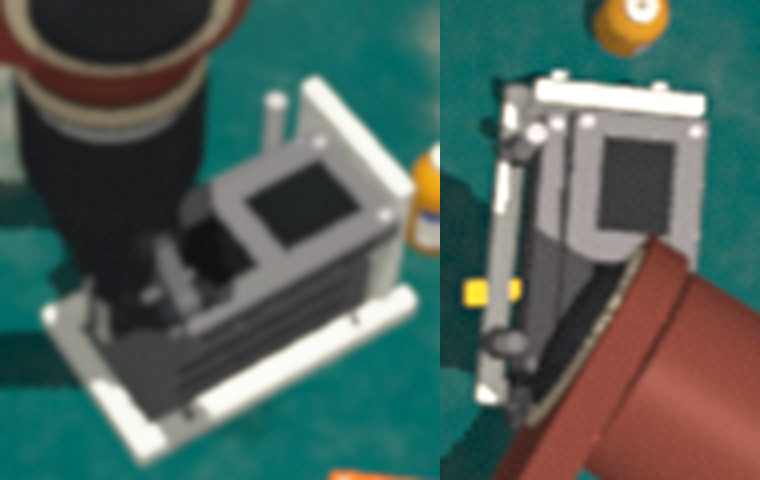

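It shows the carrier's far end against the end stop (top picture, row about 112) with 6.5 N felt. Next I go round to the −y side.

```bash
python3 -m handwheel '[[[-1,0,0],[0,0,0]],[[-3,0,0],[0,0,0]],[[-3,1,-3],[0,0,0]],[[-3,4,-6],[0,0,0]],[[-1,7,-7],[0,0,0]]]'|egrep 'pos|contact'
python3 -m handwheel '[[[4,0.2,0],[0,0,0]],[[8,0.2,0],[0,0,0]],[[8.5,0.2,1],[0,0,0]],[[8.5,0.2,4],[0,0,0]],[[8.5,0.2,5],[0,0,0]]]'|egrep 'pos|contact'
python3 -m handwheel '[[[0,0,0],[0,0,0]],[[0,0,0],[0,0,0]]]'|egrep 'pos|contact'
python3 -c "
from h import *
o=ctrl.get_obs();print(mag(o['tool_pos']))
rel((*W(.001,-.066),.084),-4.4)"
```

```text
tool_pos: [0.4527, -0.2721, 0.1558]
contact_force: [-0.2, -0.2, 0.5]
tool_pos: [0.5343, -0.2779, 0.0999]
contact_force: [-0.2, -0.8, -0.9]
tool_pos: [0.5367, -0.2795, 0.1041]
contact_force: [0.5, 0.2, -0.2]
[  2.19486355 -85.11833834]
shift [-0.12 -1.91  2.01] turn [ 0.    -0.    -0.001] t 22.5 pos [ 0.5367 -0.2795  0.1041] F [ 0.5  0.2 -0.2] op -0.0002 grip 0.0
```

```bash
python3 -m handwheel '[[[-0.1,0,1],[0,0,0]],[[-0.1,-0.5,2],[0,0,0]],[[-0.1,-1,2],[0,0,0]],[[-0.1,-1.5,2],[0,0,0]],[[-0.1,-1.9,2],[0,0,0]]]'|egrep 'pos|contact'
python3 -m handwheel '[[[0,-0.15,0],[0,0,0]],[[0,-0.3,0],[0,0,0]],[[0,-0.45,0],[0,0,0]],[[0,-0.6,0],[0,0,0]],[[0,-0.7,0],[0,0,0]]]'|egrep 'pos|contact'
python3 -c "
from h import *
o=ctrl.get_obs();print(mag(o['tool_pos']))
rel((*W(.001,-.046),.084),-4.4)"
```

```text
tool_pos: [0.5371, -0.2598, 0.0833]
contact_force: [0.5, 0.5, -0.1]
tool_pos: [0.5373, -0.2531, 0.0829]
contact_force: [-1.1, 0.1, -0.5]
[  0.8134718 -58.6998251]
shift [ 0.02 -1.27 -0.11] turn [-0.001  0.002 -0.   ] t 23.75 pos [ 0.5373 -0.2531  0.0829] F [-1.1  0.1 -0.5] op -0.0002 grip 0.0
```

```bash
python3 -m handwheel '[[[0,-0.1,0],[0,0,0]],[[0,-0.2,0],[0,0,0]],[[0,-0.35,0],[0,0,0]],[[0,-0.5,0],[0,0,0]],[[0,-0.6,0],[0,0,0]]]'|egrep 'pos|contact'
python3 -m handwheel '[[[0,-0.1,0],[0,0,0]],[[0,-0.2,0],[0,0,0]],[[0,-0.3,0],[0,0,0]],[[0,-0.4,0],[0,0,0]]]'|egrep 'pos|contact'
python3 -c "
from h import *
o=ctrl.get_obs();print(mag(o['tool_pos']))
im=ctrl.get_image('scene');C=cv2.imwrite('pics/n1.png',im)"
```

```text
tool_pos: [0.5378, -0.2472, 0.083]
contact_force: [-0.2, -1.1, 0.1]
tool_pos: [0.5381, -0.2431, 0.083]
contact_force: [-0.9, -1.0, 0.5]
[  0.87672633 -48.70812818]
```

```bash
python3 -m handwheel '[[[0,-0.1,0],[0,0,0]],[[0,-0.2,0],[0,0,0]],[[0,-0.3,0],[0,0,0]]]'|egrep 'pos|contact'
```

```text
tool_pos: [0.5384, -0.2401, 0.083]
contact_force: [-0.7, -2.1, 0.6]
```

```bash
python3 -m handwheel '[[[0,-0.05,0],[0,0,0]],[[0,-0.1,0],[0,0,0]],[[0,-0.15,0],[0,0,0]]]'|egrep 'pos|contact'
```

```text
tool_pos: [0.5385, -0.2387, 0.083]
contact_force: [0.1, -1.3, 0.9]
```

```bash
python3 -m handwheel '[[[0,-0.05,0],[0,0,0]],[[0,-0.1,0],[0,0,0]]]'|egrep 'pos|contact'
```

```text
tool_pos: [0.5386, -0.2376, 0.083]
contact_force: [-1.2, -1.0, 1.3]
```

```bash
python3 -m handwheel '[[[0,-0.05,0],[0,0,0]],[[0,-0.1,0],[0,0,0]]]'|egrep 'pos|contact'
```

```text
tool_pos: [0.5386, -0.2366, 0.083]
contact_force: [0.2, -1.7, 0.6]
```

```bash
python3 -m handwheel '[[[0,-0.05,0],[0,0,0]],[[0,-0.1,0],[0,0,0]]]'|egrep 'pos|contact'
```

```text
tool_pos: [0.5386, -0.2363, 0.083]
contact_force: [-1.3, -4.4, -0.5]
```

```bash
python3 -m handwheel '[[[0,-0.05,0],[0,0,0]],[[0,-0.1,0],[0,0,0]]]'|egrep 'pos|contact'; python3 -c "
from h import *
o=ctrl.get_obs();print(mag(o['tool_pos']))"
```

```text
tool_pos: [0.5387, -0.2361, 0.0832]
contact_force: [-1.1, -7.0, 0.2]
[  0.87904593 -41.67883138]
```

The posts are reached (7 N). I back off, go round and give a final nudge along x.

```bash
python3 -m handwheel '[[[0,1,0],[0,0,0]],[[0,3,0],[0,0,0]],[[0,4,-3],[0,0,0]],[[-4,4,-6],[0,0,0]],[[-9,4,-7],[0,0,0]]]'|egrep 'pos|contact'
python3 -m handwheel '[[[-2,-3,0],[0,0,0]],[[-2,-7,0],[0,0,0]],[[-2,-8.1,0],[0,0,0]],[[-2,-8.1,1],[0,0,0]],[[-2,-8.1,1],[0,0,0]]]'|egrep 'pos|contact'
python3 -c "
from h import *
o=ctrl.get_obs();print(mag(o['tool_pos']))
rel((*W(-.080,.001),.084),-4.4)
ims=[ctrl.get_image(n) for n in ('scene','top')]
cv2.imwrite('pics/m5.png',np.hstack([cv2.resize(ims[0][190:310,250:360],None,fx=4,fy=4,interpolation=cv2.INTER_CUBIC),cv2.resize(ims[1][150:270,290:370],None,fx=4,fy=4,interpolation=cv2.INTER_CUBIC)]))"
```

```text
tool_pos: [0.4464, -0.2694, 0.1557]
contact_force: [1.0, -1.1, -0.2]
tool_pos: [0.4318, -0.1858, 0.1417]
contact_force: [-0.7, -0.9, -0.1]
[-109.57829972    0.26328508]
shift [ 2.98 -0.07  5.76] turn [-0.002  0.004 -0.001] t 27.925 pos [ 0.4318 -0.1858  0.1417] F [-0.7 -0.9 -0.1] op -0.0001 grip 0.0
```

```bash
python3 -m handwheel '[[[0,0,3],[0,0,0]],[[0,0,5.7],[0,0,0]],[[1,0,5.7],[0,0,0]],[[2,0,5.7],[0,0,0]],[[2.8,0,5.7],[0,0,0]]]'|egrep 'pos|contact'
python3 -m handwheel '[[[0.1,0,0],[0,0,0]],[[0.2,0,0],[0,0,0]],[[0.3,0,0],[0,0,0]],[[0.4,0,0],[0,0,0]],[[0.45,0,0],[0,0,0]]]'|egrep 'pos|contact'
python3 -c "
from h import *
o=ctrl.get_obs();print(mag(o['tool_pos']))"
```

```text
tool_pos: [0.4622, -0.1883, 0.0879]
contact_force: [0.5, 0.4, 0.1]
tool_pos: [0.4646, -0.1878, 0.0861]
contact_force: [-0.1, 0.1, -0.1]
[-76.68770627   0.82562901]
```

```bash
python3 -m handwheel '[[[0.1,0,0],[0,0,0]],[[0.2,0,0],[0,0,0]]]'|egrep 'pos|contact'
```

```text
tool_pos: [0.4667, -0.188, 0.0861]
contact_force: [-0.0, 0.9, -0.3]
```

```bash
python3 -m handwheel '[[[0.05,0,0],[0,0,0]],[[0.1,0,0],[0,0,0]]]'|egrep 'pos|contact'
```

```text
tool_pos: [0.4675, -0.1881, 0.0861]
contact_force: [-2.1, 0.3, 1.0]
```

```bash
python3 -m handwheel '[[[0.03,0,0],[0,0,0]],[[0.06,0,0],[0,0,0]]]'|egrep 'pos|contact'; python3 -c "
from h import *
o=ctrl.get_obs();print(mag(o['tool_pos']))"
```

```text
tool_pos: [0.4675, -0.188, 0.086]
contact_force: [-5.2, 1.4, 2.4]
[-73.77333255   0.81429464]
```

Contact came at the same x as before and stiffened at once, so the carrier is flush with the end stop. I back away and take a last look.

```bash
python3 -m handwheel '[[[-1,0,0],[0,0,0]],[[-3,0,0],[0,0,0]],[[-4,0,-4],[0,0,0]],[[-6,0,-8],[0,0,0]],[[-8,0,-10],[0,0,0]]]'|egrep 'pos|contact'
python3 -m handwheel '[[[0,0,0],[0,0,0]],[[0,0,0],[0,0,0]],[[0,0,0],[0,0,0]]]'|egrep 'pos|contact'
python3 -c "
from h import *
ims=[ctrl.get_image(n) for n in ('scene','top')];print(ctrl.get_obs()['t'])
cv2.imwrite('pics/m6.png',np.hstack([cv2.resize(ims[0][190:310,250:360],None,fx=4,fy=4,interpolation=cv2.INTER_CUBIC),cv2.resize(ims[1][150:270,290:370],None,fx=4,fy=4,interpolation=cv2.INTER_CUBIC)]))"
```

```text
tool_pos: [0.3889, -0.1825, 0.1888]
contact_force: [-0.3, 0.0, -0.1]
tool_pos: [0.3884, -0.1816, 0.1846]
contact_force: [0.6, 0.5, 0.9]
31.125
```

View pics/m6.png

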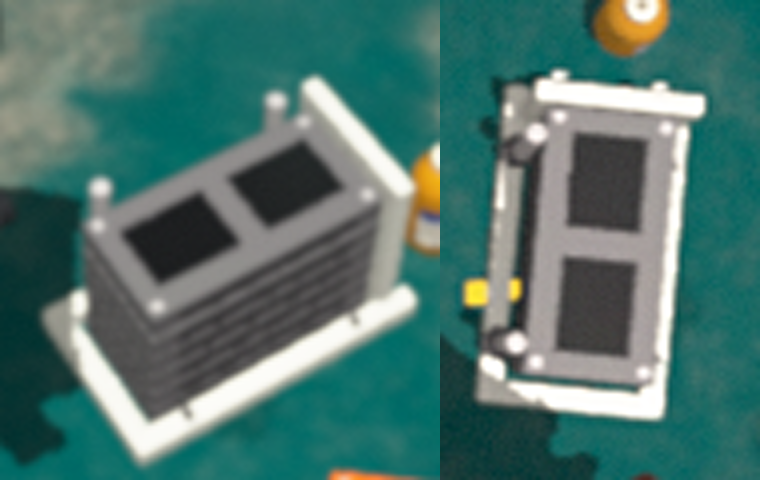

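The picture shows the carrier square on the pile, against the end stop (top row about 108) and both posts ((537,132) and (515,343)). The bottle hasn't moved.

```bash
python3 -c "
from station import ctrl
print(ctrl.finish_job())"
```

```text
the job is handed in; nothing more can be done
None
```

The job is handed in: I let go of the carrier only after feeling it touch the pile, then pushed it flush to the end stop (last push about 5 N) and both side posts (about 7 N), and it lies square in the last picture. I never touched the spool, carton or bottle.

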